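# Hang a ring grinding wheel on the sprung J-hook

### The arm

A 6-joint arm with a two-finger parallel gripper is mounted at the origin on the work surface. World frame = base frame: x ahead of the robot, y to its left, z up, the work surface at z = 0. Lengths are in m, angles in rad, forces in N, time in s.
With the tool pointing down it reaches from about 0.25 to 0.8 m from the base axis. Payload 8.5 kg.
Tool frame: the origin (TCP) lies on the front face of the gripper's body, between the roots of the fingers; the fingertips stand 73 mm ahead of it and the grasp point (between the pads) lies 54 mm ahead of it (robot.nose_length is the distance from the TCP to the fingertips, in m); z points along the fingers, x is the direction in which the jaws open and shut, and the axes are right-handed (so a half turn about z gives the same grasp; the last joint's range is limited). The gripper opens to 85 mm and grips with 20 to 120 N. Pads are 22 mm wide; open, the fingers measure 114 mm over their backs; the gripper's body (76 mm by 85 mm) begins 54 mm behind the grasp point. The pads swing forward as they close: fully open they stand 13 mm farther back than shut.
Start: joints at [1.334, 0.238, -0.013, 1.319, 0, 1.571], TCP at [0.123, 0.51, 0.304] pointing down, gripper open.
Joint ranges: [-2.66, 2.66], [-1.03, 1.9], [-1.14, 1.46], [-1.82, 2.27], [-1.45, 1.34], [-3.14, 3.14]. Speed limits (rad/s): [2.22, 2.22, 2.79, 3.14, 3.14, 3.14].

### API

Orientations are given as a unit quaternion [x, y, z, w].
In Python, from bench import telemetry, read_camera, camera_params, ticket, robot gives the robot as it stands.
- The arm moves only by the shell command python3 -m jog 'ROWS' [FORCE]. ROWS is a JSON object of lists of equal length, an entry for each row: "offset": the shift along the tool's x, y, z in mm, a list of three; "turn": the turn, a rotation vector about the tool's x, y, z in degrees, a list of three; "claw": the finger opening in mm, from 0 to 85.4. In form: {"offset": [[tx, ty, tz], ...], "turn": [[wx, wy, wz], ...], "claw": [claw, ...]}. A call has 1 to 20 rows; each row shifts and turns the commanded pose from where the row before left it, along the tool's axes as they then stand; what a row does not reach is not made up. A row lasts 1/10 s, in which the tool goes at most 50 mm and 8.59 degrees, less where a joint would pass 70% of its speed; a pose out of reach is approached as far as the arm can. A call with a gripper value outside its range is refused whole. The fingers move at their own pace and stop on an object; FORCE is the grip in N (left out, the last holds). Time passes only in rows, so rows that do not move let the fingers close. It gives the time, the measured TCP pose, the force and the opening at its end, in the units of the state.
- telemetry.observe(): the state, without advancing time (a new reading comes with each control period).
- read_camera(name): name is "scene" or "top" or "wrist"; returns (picture, depth): 384x512x3 uint8, blue, green, red; 384x512 float32, m along the optical axis (not along the pixel's ray), 0 where there is no reading.
- camera_params(name): a dict with "fx", "fy", "cx", "cy" (pixels), "R" (3x3) and "t" (3): a world point X has camera coordinates R X + t. Camera axes: x right, y down, z forward; pixel columns grow to the right and rows downward; lengths in m; the calibration is good to about 2 mm. A picture is of the moment at which its call begins: read the wrist's pose just before it. camera_params takes no time and is no camera call; for the wrist camera it gives the pose at the moment of the call.
- ticket.hand_in(): hands the job in, once; it reports no verdict.
The state is a dict: "time": time; "q": joint angles; "qvel": joint speeds; "effort": joint torques, N m; "position": TCP position; "ee_rot": TCP orientation; "force": force on the tool from outside, world axes, zero at the start; "moment": the same for the moment, N m; "width": finger opening in m.
Only numpy, scipy, OpenCV 4.12 (cv2) and the standard library are available. Lean on these libraries where they do the work, as an engineer would, in place of code of your own. Each camera call takes 0.05 s, during which the arm holds its last target. There are 200 camera calls.

### The job

Take the pink ring-shaped grinding wheel out of its wooden rack by the top of its rim and hang it on the red-clamped J-hook of the stand: push its rim back against the yellow sprung keeper, lower it behind the upturned tip until the black rubber saddle carries it, and only then let go, leaving it hanging still. Abrasive wheels crack, so set it on the hook gently, never forcing or dropping it, and do not disturb the block, the can or the dark disc.

Things in the scene. Friction and masses are not known exactly. Their poses are not given: they have to be found in the camera images.
- wheel_center (a point): Centre of the loose grinding wheel: a flat upright ring, pink with a pale inner band, outer diameter 190 mm, hole 120 mm (ring 35 mm deep radially), 16 mm thick, 0.4 to 0.65 kg, standing on its rim, lowest 30 mm in the slot of the rack. x is the wheel's axis (level), z up.
- wheel_top (a point): Top of the wheel's rim, 95 mm straight above its centre, same axes. Pinch the rim here from above across its thickness (x), fingertips no more than 16 mm below this point: the hook's tip comes close beneath the fingers, and the hole's upper edge is 35 mm below this point.
- rack: Wooden cradle, fixed, 75 x 150 x 40 mm, with a 19 mm wide slot along its y axis, slot floor 10 mm above the bench. Origin: centre of its underside.
- stand: Fixed grey stand, dark post (264 mm high, at x = +118 mm) with a red clamp carrying a J-hook, an 11 mm steel bar that points along the stand's -x. Origin: on the bench below the hook's seat; z up. Upturned tip: rear face at x = -11 mm, front face at -22 mm, its top 10 mm above the seat. Hung wheel: axis along x. Over 25 N on hook, saddle and keeper together cracks the wheel.
- seat_mid (a point): Fixed mark on the stand's z axis, 245 mm above the bench (stand's axes). The seat, the top of the unloaded black rubber saddle, is up to 22 mm above or below it (the clamp's setting is not measured: find it by feel). Saddle: 26 mm wide, x = -10 to +32 mm, sprung: sinks 1 mm per 1.5 N, hard stop after 7 mm. The hung wheel's hole rests on it.
- keeper_mid (a point): On the free keeper's front plane (x = 0), at seat_mid. Yellow keeper: two strips at y = +-38 mm, 14 wide, from 30 below to 55 mm above the seat; pushed along +x by 1.8 N plus 0.3 N per mm, damped (0.5 N per 10 mm/s), stops at 15 mm. Tip-keeper gap 11 mm, so hold it back (wheel centre at x = +2 mm) to lower the ring behind the tip; released, the wheel rests on the tip at x = -3 mm.
- block: Bystander: steel block 45 x 45 x 45 mm, loose. Origin: centre of its underside.
- can: Bystander: green can, 56 mm across, 85 mm high, loose. Origin: centre of its underside.
- disc: Bystander: dark thin disc lying flat, 100 mm across, 6 mm thick, loose. Origin: centre of its underside.
Not all that is in view belongs to the job. Of the things that look like the part that bears wheel_center, the middle-sized one is meant.

How it is judged:
By the outcome, as a careful person would: the job done as asked, in the order asked, and still so for the second after the job is handed in, with the robot touching nothing.
It also fails if it takes over 70 s, if anything falls off the work surface, if the arm or the gripper's body presses on something with over 40 N, if the wrist force passes 120 N, or if a joint passes its speed limit or range.

## Working session

There is one attempt and no reset: what is moved stays moved. The work goes in short steps, Python scripts to look and compute and a shell command to move; the robot and the scene stay as the last step left them, time stands still between calls to the robot, and variables do not carry over. Pictures are saved under pics/ and viewed, about 8 in all and at most 12, crops included, and the job is handed in when it is done.

```bash
mkdir -p pics; ls; cat > h.py <<'E'
import numpy as np, cv2
from bench import telemetry, read_camera, camera_params, ticket, robot
def grab(n):
    P=camera_params(n); im,d=read_camera(n)
    v,u=np.mgrid[0:d.shape[0],0:d.shape[1]]
    c=np.stack([(u-P['cx'])/P['fx']*d,(v-P['cy'])/P['fy']*d,d],-1)
    X=(c-np.array(P['t']))@np.array(P['R'])
    X[d==0]=np.nan
    return im,d,X
E
python3 - <<'E'
from h import *
for n in ("scene","top"):
    im,d,X=grab(n); cv2.imwrite(f"pics/{n}1.png",im); np.save(f"{n}.npy",X)
s=telemetry.observe(); print(s['time'],s['position'],s['ee_rot'],s['force'],s['width'])
E
```

```text
pics
0.1 [0.12308231 0.51009975 0.30333301] [ 7.85661253e-01  6.18656594e-01 -5.09991206e-04  3.91999324e-04] [-0.46434444  0.12158065 -0.42188517] 0.08544247019083716
```

View pics/scene1.png

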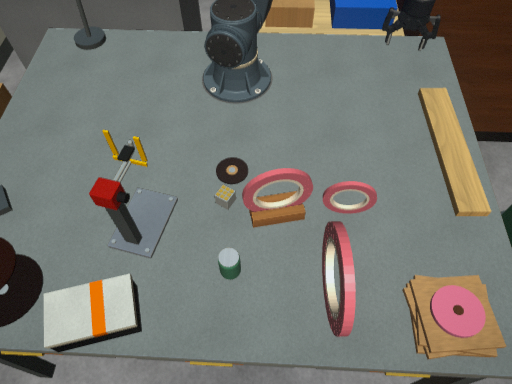

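View pics/top1.png

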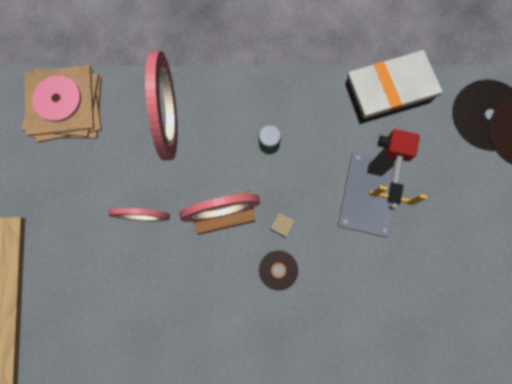

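Candidates (scene view): ring in the rack (278,190), small ring (350,197), large ring (340,278), flat pink wheel on boards (458,310). The middle-sized one is the ring in the rack at (278,190), top view (220,207). The stand's hook is at scene (125,155), top (397,190).

```bash
python3 - <<'E'
from h import *
a=cv2.imread("pics/scene1.png");b=cv2.imread("pics/top1.png")
c1=cv2.resize(a[150:240,205:325],(480,360),interpolation=3); c2=cv2.resize(a[120:260,80:190],(283,360),interpolation=3)
cv2.imwrite("pics/crop1.png",np.hstack([c1,c2]))
def pts(n,im,r0,r1,c0,c1,f):
    X=np.load(n+".npy")[r0:r1,c0:c1]; hsv=cv2.cvtColor(im,cv2.COLOR_BGR2HSV)[r0:r1,c0:c1].astype(int)
    m=f(hsv[...,0],hsv[...,1],hsv[...,2])&np.isfinite(X[...,0]); return X[m]
pink=lambda h,s,v:((h>165)|(h<4))&(s>60)&(v>90)
yel=lambda h,s,v:(h>18)&(h<30)&(s>150)&(v>100)
red=lambda h,s,v:((h>170)|(h<6))&(s>200)
W=np.vstack([pts("scene",a,160,225,238,318,pink),pts("top",b,185,230,172,265,pink)])
W=W[W[:,2]>.06]
print("wheel",len(W),W.min(0),W.max(0))
T=pts("top",b,185,230,172,265,pink);T=T[T[:,2]>.15];print("topcam",len(T),np.median(T,0),T[:,2].max())
S=pts("scene",a,160,225,238,318,pink);print('scene zmax',np.nanpercentile(S[:,2],99))
l=T[:,:2]-T[:,:2].mean(0);u,s,vt=np.linalg.svd(l);print("line dir",vt[0],T[:,:2].mean(0))
for n,im,bx in(("scene",a,(120,175,95,155)),("top",b,(175,215,360,435))):
    Y=pts(n,im,*bx,yel);print(n,"yellow",len(Y),Y.min(0),Y.max(0))
    c=Y[:,:2]-Y[:,:2].mean(0);vt=np.linalg.svd(c)[2];t=c@vt[0]
    print(' dir',vt[0],Y[t<0].mean(0),Y[t>0].mean(0))
for n,im,bx in(("scene",a,(170,215,85,135)),("top",b,(125,165,370,425))):
    Y=pts(n,im,*bx,red);print(n,"red",len(Y),np.median(Y,0),Y.min(0),Y.max(0))
# hook bar/saddle in top
X=np.load("top.npy")
for r in range(150,212,4): print(r,[ (np.round(X[r,c]*1000).astype(int).tolist(),b[r,c].tolist()) for c in (392,396,400)])
E
```

```text
wheel 1827 [0.53364231 0.06400104 0.06036944] [0.59350111 0.2510632  0.20333835]
topcam 631 [0.56119768 0.15448991 0.18877541] 0.20290310958018978
scene zmax 0.20167515412579484
line dir [ 0.2305549  -0.97305932] [0.5610072  0.15558659]
scene yellow 373 [ 0.3095842  -0.38181809 -0.00472233] [ 0.58752703 -0.16216719  0.32458773]
 dir [0.56458284 0.82537641] [ 0.54860638 -0.24786242  0.26300725] [ 0.57444025 -0.17479973  0.26541736]
top yellow 77 [ 0.55148529 -0.24815787  0.23147942] [ 0.57827001 -0.16263401  0.32285115]
 dir [-0.19990859 -0.97981455] [ 0.57063104 -0.17678938  0.27814124] [ 0.55736971 -0.23869266  0.27884524]
scene red 688 [ 0.68965222 -0.22817905  0.26750057] [ 0.64995176 -0.26143569  0.22082563] [ 0.7057741  -0.20060862  0.27246439]
top red 4 [ 0.64834882 -0.23960052  0.26142045] [ 0.64654204 -0.24391336  0.24188245] [ 0.65856001 -0.20160064  0.2668612 ]
150 [([659, -206, 267], [35, 40, 134]), ([658, -213, 269], [39, 41, 145]), ([658, -221, 269], [44, 46, 155])]
154 [([654, -209, 253], [16, 15, 64]), ([652, -216, 259], [30, 30, 70]), ([651, -223, 263], [38, 39, 85])]
[... 964 characters left out ...]
 40]), ([576, -217, 267], [41, 37, 41])]
194 [([568, -201, 267], [38, 37, 36]), ([569, -210, 262], [40, 40, 37]), ([569, -218, 263], [42, 44, 43])]
198 [([560, -201, 266], [42, 40, 38]), ([560, -209, 265], [36, 36, 34]), ([560, -217, 266], [45, 68, 80])]
202 [([552, -201, 265], [61, 63, 62]), ([-9223372036854775808, -9223372036854775808, -9223372036854775808], [57, 56, 55]), ([553, -217, 263], [78, 78, 77])]
206 [([543, -198, 274], [106, 111, 112]), ([543, -206, 273], [140, 142, 141]), ([584, -297, -2], [126, 123, 119])]
210 [([571, -272, 12], [116, 109, 105]), ([573, -287, -2], [127, 125, 120]), ([573, -297, -1], [128, 124, 119])]<stdin>:25: RuntimeWarning: invalid value encountered in cast
```

View pics/crop1.png

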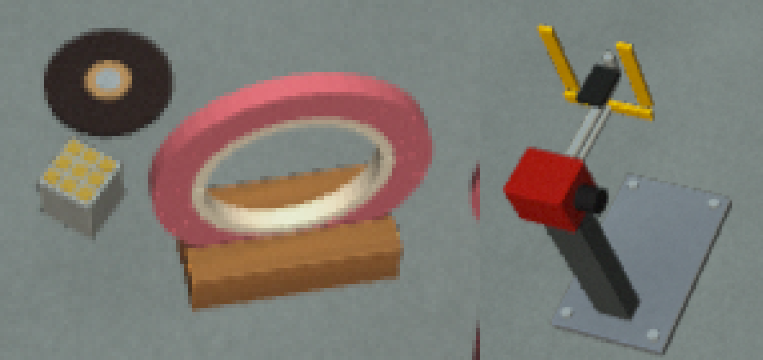

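The crop confirms the ring in the rack: pink with a pale band, top at z≈0.20. I also see the block at (80,190), the disc at (108,80), and the hook at (600,85) between the yellow strips. Moving above the wheel.

```bash
python3 -m jog '{"offset":[[-20,42,-8],[-20,42,-8],[-20,42,-8],[-20,42,-8],[-20,42,-8],[-20,42,-8],[-20,42,-8],[-20,42,-8],[-20,42,-8],[-20,42,-8],[-20,42,-8],[-20,42,-8],[0,0,0],[0,0,0],[0,0,0],[0,0,0],[0,0,0],[0,0,0],[0,0,0],[0,0,0]],"turn":[[0,0,0],[0,0,0],[0,0,0],[0,0,0],[0,0,0],[0,0,0],[0,0,0],[0,0,0],[0,0,0],[0,0,0],[0,0,0],[0,0,0],[0,0,8],[0,0,8],[0,0,8],[0,0,8],[0,0,8],[0,0,8],[0,0,8],[0,0,7]],"claw":[50,50,50,50,50,50,50,50,50,50,50,50,50,50,50,50,50,50,50,50]}' 40
python3 - <<'E'
from h import *
im,d,X=grab("wrist"); cv2.imwrite("pics/w1.png",im); np.save("w1.npy",X)
s=telemetry.observe(); print(s['time'],s['position'],s['ee_rot'],s['force'],s['q'],s['width'])
hsv=cv2.cvtColor(im,cv2.COLOR_BGR2HSV).astype(int);h,S,v=hsv[...,0],hsv[...,1],hsv[...,2]
m=((h>165)|(h<4))&(S>60)&(v>90)&np.isfinite(X[...,0])
P=X[m];P=P[(P[:,2]>.05)&(P[:,2]<.22)&(np.abs(P[:,0]-.56)<.06)&(np.abs(P[:,1]-.155)<.12)]
T=P[P[:,2]>.15];print(len(P),len(T),T.max(0),T.min(0),np.nanpercentile(T[:,2],[50,95,99]))
for lo in(.1,.13,.15,.17,.19):
    T=P[(P[:,2]>lo)]
    c=T[:,:2].mean(0);print(lo,len(T),c,np.linalg.svd(T[:,:2]-c,full_matrices=False)[2][0])
E
```

```text
time: 2.1
position: [0.5567, 0.1588, 0.3994]
ee_rot: [0.993, 0.114, -0.0, 0.0]
force: [-0.6, -0.1, 1.4]
width: 0.05
2.15 [0.55672513 0.15877213 0.39947056] [ 9.93833598e-01  1.10880801e-01 -4.57290133e-04  1.38003885e-04] [ 0.66175123 -0.19154287 -0.36617298] [ 2.77863063e-01  3.27008081e-01  3.53037525e-01  1.59777348e+00
 -1.20375298e-04  1.62644088e+00] 0.0499583141879227
2941 2780 [0.58736127 0.23825705 0.20271283] [0.53630427 0.07727429 0.15006311] [0.19266102 0.20039294 0.2010086 ]
0.1 2941 [0.55798206 0.1753096 ] [-0.22711923  0.97386696]
0.13 2908 [0.55816864 0.17450903] [-0.22712329  0.97386601]
0.15 2780 [0.55887865 0.17145313] [-0.22722542  0.97384219]
0.17 2439 [0.56015882 0.1660386 ] [ 0.22595579 -0.97413756]
0.19 1595 [0.56170107 0.15940009] [ 0.22624409 -0.97407064]
```

View pics/w1.png

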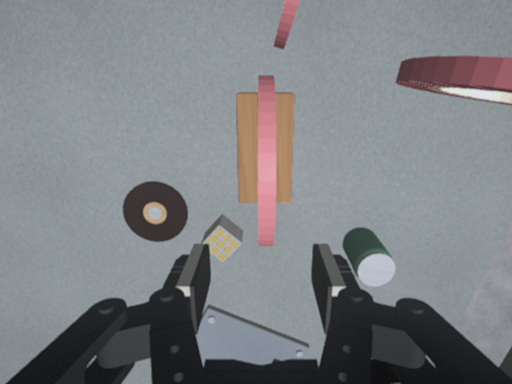

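The wrist view shows the ring's rim edge-on, column 266 and rows 75–245. The block is at (222,238) and the can at (370,262), both clear of the fingers. Next I fit the centre.

```bash
cat >> h.py <<'E'
def wheelfit(X,im,ctr,w=.12):
    from scipy.optimize import least_squares
    hsv=cv2.cvtColor(im,cv2.COLOR_BGR2HSV).astype(int);h,S,v=hsv[...,0],hsv[...,1],hsv[...,2]
    m=((h>165)|(h<4))&(S>60)&(v>70)&np.isfinite(X[...,0]);P=X[m]
    return P[(np.abs(P-np.array(ctr))<[.06,w,.11]).all(1)]
E
python3 - <<'E'
from h import *
from scipy.optimize import least_squares
n=np.array([.974,.227]);t=np.array([-.227,.974])
for nm,f in(("w1","pics/w1.png"),("top","pics/top1.png"),("scene","pics/scene1.png")):
    P=wheelfit(np.load(nm+".npy"),cv2.imread(f),(.56,.155,.105))
    s=P[:,:2]@t;o=P[:,:2]@n
    k=(P[:,2]>.05)
    for _ in range(2):
        r=np.hypot(s-(s[k].max()+s[k].min())/2,P[:,2]-.105)
    k&=r>.088
    q=least_squares(lambda p:np.hypot(s[k]-p[0],P[k,2]-p[1])-.095,[s.mean(),.105],loss='soft_l1',f_scale=.002).x
    print(nm,k.sum(),"s,z",q,"n pct",np.percentile(o[k],[2,50,98]),"xy",np.median([np.percentile(o[k],2),np.percentile(o[k],98)])*n+q[0]*t)
s=telemetry.observe();p=np.array(s['position'])[:2];print("tcp n,t",p@n,p@t)
E
```

```text
w1 2938 s,z [0.02369838 0.10528864] n pct [0.57583166 0.58317623 0.59074223] xy [0.56274195 0.15548836]
top 639 s,z [0.02557369 0.10425806] n pct [0.57478639 0.58219133 0.59053555] xy [0.56170656 0.15717282]
scene 579 s,z [0.02563706 0.10479736] n pct [0.57582862 0.58842177 0.59272701] xy [0.56326698 0.15760156]
tcp n,t 0.5782915548400296 0.028267453466478954
```

```bash
python3 -m jog '{"offset":[[4.7,3.8,0],[0,0,25],[0,0,25],[0,0,25],[0,0,25],[0,0,20],[0,0,12],[0,0,7.5],[0,0,0],[0,0,0]],"turn":[[0,0,-0.3],[0,0,0],[0,0,0],[0,0,0],[0,0,0],[0,0,0],[0,0,0],[0,0,0],[0,0,0],[0,0,0]],"claw":[50,50,50,50,50,50,50,50,50,50]}' 50
python3 -m jog '{"offset":[[0,0,0],[0,0,0],[0,0,0],[0,0,0],[0,0,0],[0,0,0],[0,0,0],[0,0,0],[0,0,0],[0,0,0]],"turn":[[0,0,0],[0,0,0],[0,0,0],[0,0,0],[0,0,0],[0,0,0],[0,0,0],[0,0,0],[0,0,0],[0,0,0]],"claw":[30,22,18,14,12,10,10,10,10,10]}' 50
```

```text
time: 3.15
position: [0.5626, 0.1562, 0.2611]
ee_rot: [0.993, 0.12, 0.0, -0.0]
force: [0.1, 0.1, 1.2]
width: 0.0501
time: 4.15
position: [0.5625, 0.1562, 0.261]
ee_rot: [0.993, 0.12, 0.001, -0.0]
force: [-0.1, -0.7, 6.8]
width: 0.0147
```

```bash
python3 -m jog '{"offset":[[0,0,-2],[0,0,-4],[0,0,-8],[0,0,-12],[0,0,-16],[0,0,-20],[0,0,-25],[0,0,-25],[0,0,-20],[0,0,-8],[0,0,0],[0,0,0]],"turn":[[0,0,0],[0,0,0],[0,0,0],[0,0,0],[0,0,0],[0,0,0],[0,0,0],[0,0,0],[0,0,0],[0,0,0],[0,0,0],[0,0,0]],"claw":[10,10,10,10,10,10,10,10,10,10,10,10]}' 50
python3 - <<'E'
from h import *
def ang(P):
    r=cv2.minAreaRect((P[:,:2]*1000).astype(np.float32));return [np.round(q,1) for q in r]
for n in("top","scene"):
    X=np.load(n+".npy");im=cv2.imread(f"pics/{n}1.png");hsv=cv2.cvtColor(im,cv2.COLOR_BGR2HSV).astype(int);h,s,v=hsv[...,0],hsv[...,1],hsv[...,2]
    with np.errstate(invalid='ignore'):
        box=(X[...,0]>.5)&(X[...,0]<.75)&(X[...,1]>-.33)&(X[...,1]<-.1)
        pl=box&(X[...,2]>.006)&(X[...,2]<.018)
    k=cv2.morphologyEx(pl.astype(np.uint8),cv2.MORPH_OPEN,np.ones((3,3)))>0
    print(n,"plate",pl.sum(),ang(X[k]),np.median(X[k][:,2]))
    y=box&(h>18)&(h<30)&(s>150)&(v>90)&(X[...,2]>.2)
    Y=X[y];b=Y[:,1]>-.207
    for q in(Y[b],Y[~b]):
        print(" strip",len(q),q.min(0),q.max(0))
        for lo,hi in((.22,.245),(.245,.27),(.27,.3),(.3,.34)):
            z=q[(q[:,2]>lo)&(q[:,2]<hi)]
            if len(z): print("   ",lo,len(z),z.mean(0),np.ptp(z,axis=0))
    sd=box&(v<60)&(s<90)&(X[...,2]>.25)&(X[...,0]<.61); S=X[sd]; print(" saddle",len(S),ang(S),np.percentile(S,[5,50,95],axis=0).round(4).tolist())
    br=box&(s<50)&(v>100)&(X[...,2]>.235)&(X[...,2]<.256)&(X[...,0]>.59); B=X[br]
    c=B.mean(0);print(" bar",len(B),c,np.linalg.svd(B-c,full_matrices=False)[2][0])
    tp=box&(s<50)&(v>90)&(X[...,2]>.25)&(X[...,0]<.556);print(" tip",tp.sum(),X[tp].mean(0),X[tp].max(0),X[tp].min(0))
    rd=box&(s>190)&((h>170)|(h<6))&(X[...,2]>.262);print(" red",rd.sum(),ang(X[rd]))
E
```

```text
time: 5.35
position: [0.5621, 0.1561, 0.3996]
ee_rot: [0.993, 0.12, -0.001, 0.0]
force: [0.3, -0.3, -5.8]
width: 0.0146
top plate 2999 [array([ 613.1, -217.9]), array([130.7, 199.8]), np.float64(77.5)] 0.01294587394790343
 strip 51 [ 0.5651396  -0.20005871  0.23147942] [ 0.57827001 -0.16263401  0.32142179]
    0.22 14 [ 0.57222029 -0.19095991  0.23434917] [0.00866192 0.03212055 0.00629285]
    0.245 7 [ 0.57039812 -0.16759154  0.26146448] [0.00829639 0.03216201 0.0185564 ]
    0.27 10 [ 0.56787902 -0.17112453  0.28563446] [0.00293736 0.01129833 0.02684552]
    0.3 20 [ 0.5700012  -0.16805678  0.3172272 ] [0.00379652 0.0105334  0.01205002]
 strip 43 [ 0.55147466 -0.24815787  0.23415901] [ 0.56530607 -0.22737325  0.32285115]
    0.22 15 [ 0.56184231 -0.23521081  0.23581932] [0.00738229 0.01504931 0.00802024]
    0.245 5 [ 0.55571113 -0.23745868  0.25610967] [0.00403274 0.00112698 0.01340366]
    0.27 1 [ 0.55147466 -0.24215476  0.29507849] [0. 0. 0.]
    0.3 22 [ 0.55373613 -0.241345    0.31637312] [0.00547266 0.01132068 0.02166231]
 saddle 205 [array([ 570.9, -207.4]), array([23.5, 37
[... 1084 characters left out ...]
2583]
    0.245 39 [ 0.55793035 -0.24256968  0.25813645] [0.03283908 0.02565752 0.02322828]
    0.27 46 [ 0.55729133 -0.24303765  0.28644997] [0.00586714 0.01518501 0.02867621]
    0.3 43 [ 0.55674374 -0.24326436  0.31293042] [0.0084591  0.01661783 0.02138483]
 saddle 161 [array([ 572.3, -207.6]), array([25.9, 40.5]), np.float64(76.7)] [[0.5559, -0.2199, 0.2604], [0.5747, -0.2064, 0.2653], [0.5917, -0.1948, 0.2677]]
 bar 101 [ 0.61646721 -0.2166759   0.24693869] [ 0.98408922 -0.17387529  0.03654844]
 tip 25 [ 0.54641749 -0.20312722  0.27037085] [ 0.55335741 -0.19672684  0.27625066] [ 0.54020162 -0.23701725  0.26152888]
 red 455 [array([ 678.1, -230.8]), array([54.7, 47.4]), np.float64(76.2)]
```

Stand estimate: origin ≈ (0.561, -0.205), x axis at -12.9°, seat ≈ 0.266. Next I carry the wheel to the front of the hook at stand x = -60 mm.

```bash
python3 -m jog '{"offset":[[0,0,0],[0,0,0],[0,0,0],[0,0,0],[0,0,0],[0,0,0],[1.6,10,0],[1.6,20,0],[1.6,30,0],[1.6,38,0],[1.6,40,0],[1.6,40,0],[1.6,40,0],[1.6,38,0],[1.6,36,0],[1.6,30,0],[1.6,20,0],[1.6,10,0],[0,0,0],[0,0,0]],"turn":[[0,0,2],[0,0,4.5],[0,0,7],[0,0,7],[0,0,4.2],[0,0,2],[0,0,0],[0,0,0],[0,0,0],[0,0,0],[0,0,0],[0,0,0],[0,0,0],[0,0,0],[0,0,0],[0,0,0],[0,0,0],[0,0,0],[0,0,0],[0,0,0]],"claw":[10,10,10,10,10,10,10,10,10,10,10,10,10,10,10,10,10,10,10,10]}' 50
cat >> h.py <<'E'
ex=np.array([.9748,-.2233,0]);ey=np.array([.2233,.9748,0]);O=np.array([.561,-.205,0])
def stat():
    s=telemetry.observe();p=np.array(s['position'])-O;q=s['ee_rot'];f=np.array(s['force'])
    print("t %.2f stand x,y,z mm %s yaw %.2f F stand %s w %.4f"%(s['time'],np.round([p@ex*1e3,p@ey*1e3,p[2]*1e3],2),np.degrees(2*np.arctan2(q[1],q[0])),np.round([f@ex,f@ey,f[2]],2),s['width']))
E
python3 - <<'E'
from h import *
for _ in range(1): stat()
im,d,X=grab("top");np.save("top2.npy",X);cv2.imwrite("pics/top2.png",im);im2,d,Xs=grab("scene");np.save("scene2.npy",Xs);cv2.imwrite("pics/scene2f.png",im2);stat()
c=np.hstack([cv2.resize(im[120:260,330:470],(400,400),interpolation=3),cv2.resize(im2[90:250,60:220],(400,400),interpolation=3)]);cv2.imwrite("pics/c2.png",c)
s=telemetry.observe();p=np.array(s['position'])
for n,I,Y in(("top",im,X),("scene",im2,Xs)):
    P=wheelfit(Y,I,(p[0],p[1],p[2]-.15));a=(P-O)@ex*1e3;b=(P-O)@ey*1e3;z=P[:,2]
    print(n,len(P),"x pct",np.percentile(a,[2,50,98]),"y",b.min(),b.max(),"z",np.percentile(z,[1,99]))
    A=np.c_[b,z*1e3-300,np.ones(len(b))];print(" plane (x per y, x per z)",np.linalg.lstsq(A,a,rcond=None)[0])
E
```

```text
time: 7.35
position: [0.5019, -0.1907, 0.4001]
ee_rot: [0.994, -0.113, -0.0, -0.0]
force: [0.1, -0.1, -5.1]
width: 0.0144
t 7.35 stand x,y,z mm [-60.85   0.74 400.12] yaw -12.95 F stand [ 0.12 -0.11 -5.14] w 0.0144
t 7.45 stand x,y,z mm [-60.76   1.26 400.36] yaw -12.89 F stand [-0.46 -0.39 -5.63] w 0.0143
top 685 x pct [-70.3559224  -64.56712018 -54.00124535] y -86.32871326089489 96.45374742517282 z [0.19518548 0.34272671]
 plane (x per y, x per z) [ 3.25456979e-02  7.15759383e-02 -6.53444781e+01]
scene 1372 x pct [-67.50815177 -54.56050292 -51.97943392] y -91.79422296210704 98.23579708823254 z [0.15669514 0.33913614]
 plane (x per y, x per z) [-1.18922262e-02 -2.34072358e-02 -5.62218507e+01]
```

View pics/c2.png

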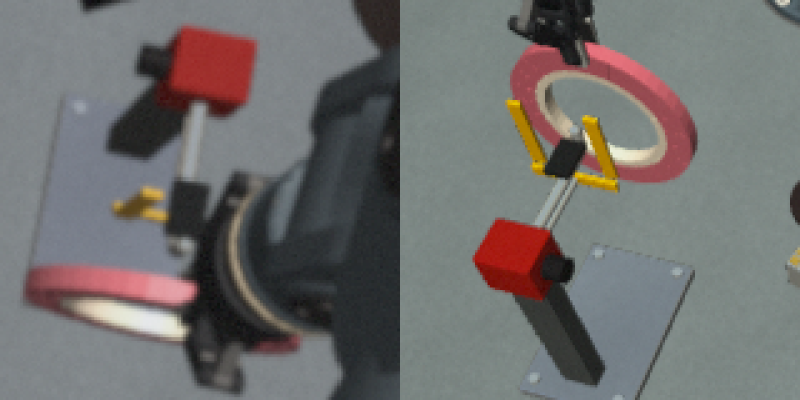

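The wheel hangs upright in front of the hook, and in both crops the hook points into its hole. Its centre is about 2 mm off in y. Moving forward over the tip, stopping short of the keeper.

```bash
python3 -m jog '{"offset":[[2,1.5,2],[5,0,2],[8,0,2],[9,0,2],[9,0,0],[7,0,0],[4,0,0],[2,0,0],[0,0,0],[0,0,0],[0,0,0]],"turn":[[0,0,0],[0,0,0],[0,0,0],[0,0,0],[0,0,0],[0,0,0],[0,0,0],[0,0,0],[0,0,0],[0,0,0],[0,0,0]],"claw":[10,10,10,10,10,10,10,10,10,10,10]}' 50; python3 -c "from h import *; stat()"
python3 -m jog '{"offset":[[1,0,0],[1,0,0],[1,0,0],[0,0,0],[0,0,0]],"turn":[[0,0,0],[0,0,0],[0,0,0],[0,0,0],[0,0,0]],"claw":[10,10,10,10,10]}' 50; python3 -c "from h import *; stat()"
python3 -m jog '{"offset":[[1,0,0],[1,0,0],[1,0,0],[0,0,0],[0,0,0]],"turn":[[0,0,0],[0,0,0],[0,0,0],[0,0,0],[0,0,0]],"claw":[10,10,10,10,10]}' 50; python3 -c "from h import *; stat()"
python3 -m jog '{"offset":[[1,0,0],[1,0,0],[1,0,0],[0,0,0],[0,0,0]],"turn":[[0,0,0],[0,0,0],[0,0,0],[0,0,0],[0,0,0]],"claw":[10,10,10,10,10]}' 50; python3 -c "from h import *; stat()"
```

```text
time: 8.55
position: [0.5462, -0.2029, 0.3926]
ee_rot: [0.994, -0.113, 0.0, 0.0]
force: [-1.0, 0.4, -6.1]
width: 0.0147
t 8.55 stand x,y,z mm [-14.9   -1.25 392.64] yaw -12.97 F stand [-1.05  0.12 -6.13] w 0.0147
time: 9.05
position: [0.5494, -0.2036, 0.3924]
ee_rot: [0.994, -0.113, -0.0, 0.0]
force: [0.0, -0.8, -5.7]
width: 0.0146
t 9.05 stand x,y,z mm [-11.64  -1.26 392.39] yaw -12.97 F stand [ 0.17 -0.74 -5.72] w 0.0146
time: 9.55
position: [0.5523, -0.2043, 0.3924]
ee_rot: [0.994, -0.113, -0.0, 0.0]
force: [-0.3, 0.8, -6.6]
width: 0.0145
t 9.55 stand x,y,z mm [ -8.62  -1.24 392.37] yaw -12.97 F stand [-0.51  0.67 -6.63] w 0.0145
time: 10.05
position: [0.5551, -0.2049, 0.3924]
ee_rot: [0.994, -0.113, -0.0, 0.0]
force: [-3.5, 0.7, -5.6]
width: 0.0146
t 10.05 stand x,y,z mm [ -5.74  -1.25 392.39] yaw -12.97 F stand [-3.56 -0.11 -5.58] w 0.0146
```

```bash
cat >> h.py <<'E'
def avg(n=6):
    F=[]
    for _ in range(n):
        read_camera("top");s=telemetry.observe();f=np.array(s['force']);F.append([f@ex,f@ey,f[2]])
    F=np.array(F);stat();print("  mean F",F.mean(0).round(2),"sd",F.std(0).round(2))
E
python3 -c "from h import *; avg()"
python3 -m jog '{"offset":[[1,0,0],[1,0,0],[1,0,0],[1,0,0],[0,0,0],[0,0,0]],"turn":[[0,0,0],[0,0,0],[0,0,0],[0,0,0],[0,0,0],[0,0,0]],"claw":[10,10,10,10,10,10]}' 50; python3 -c "from h import *; avg()"
python3 -m jog '{"offset":[[1,0,0],[1,0,0],[1,0,0],[0,0,0],[0,0,0]],"turn":[[0,0,0],[0,0,0],[0,0,0],[0,0,0],[0,0,0]],"claw":[10,10,10,10,10]}' 50; python3 -c "from h import *; avg()"
```

```text
t 10.35 stand x,y,z mm [ -5.69  -1.22 392.41] yaw -12.97 F stand [-2.84 -0.4  -5.64] w 0.0147
  mean F [-2.59 -0.89 -5.52] sd [0.64 0.28 0.43]
time: 10.95
position: [0.5591, -0.2059, 0.3924]
ee_rot: [0.994, -0.113, -0.0, 0.0]
force: [-4.1, -0.2, -5.2]
width: 0.0144
t 11.25 stand x,y,z mm [ -1.7   -1.24 392.42] yaw -12.97 F stand [-3.59  0.38 -6.24] w 0.0146
  mean F [-3.57 -0.07 -5.47] sd [0.24 0.43 0.56]
time: 11.75
position: [0.5621, -0.2065, 0.3924]
ee_rot: [0.994, -0.113, -0.0, 0.0]
force: [-5.0, 1.1, -5.1]
width: 0.0147
t 12.05 stand x,y,z mm [  1.34  -1.24 392.43] yaw -12.97 F stand [-4.49  0.02 -5.62] w 0.0145
  mean F [-4.68 -0.02 -5.78] sd [0.5  0.36 0.34]
```

```bash
python3 -m jog '{"offset":[[0.6,0,0],[0,0,2],[0,0,3],[0,0,3],[0,0,3],[0,0,3],[0,0,2],[0,0,2],[0,0,1],[0,0,0],[0,0,0]],"turn":[[0,0,0],[0,0,0],[0,0,0],[0,0,0],[0,0,0],[0,0,0],[0,0,0],[0,0,0],[0,0,0],[0,0,0],[0,0,0]],"claw":[10,10,10,10,10,10,10,10,10,10,10]}' 50; python3 -c "
from h import *
avg(4)
im,d,Xs=grab('scene');cv2.imwrite('pics/c3.png',cv2.resize(im[100:220,80:200],(600,600),interpolation=3))
P=wheelfit(Xs,im,(.563,-.206,.22));a=(P-O)@ex*1e3;b=(P-O)@ey*1e3;z=P[:,2]*1e3
k=np.abs(a-10)<6;A=np.c_[b,z-220,np.ones(len(b))][k];print(k.sum(),np.linalg.lstsq(A,a[k],rcond=None)[0],b.min(),b.max(),np.percentile(z,[1,99]))"
```

```text
time: 13.15
position: [0.5626, -0.2066, 0.3732]
ee_rot: [0.994, -0.113, -0.0, -0.0]
force: [-3.5, 2.3, -5.1]
width: 0.0143
t 13.35 stand x,y,z mm [  1.9   -1.25 373.26] yaw -12.97 F stand [-5.56  0.71 -5.44] w 0.0141
  mean F [-4.76  0.43 -5.44] sd [0.58 0.27 0.26]
964 [-1.29228492e-03 -8.47385413e-04  8.22041236e+00] -96.35911761274805 95.94736031929081 [127.37455234 312.25447315]
```

View pics/c3.png

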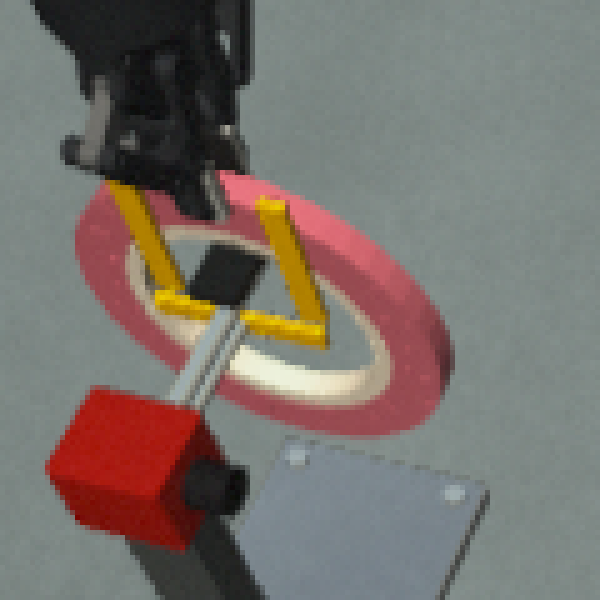

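The hook is through the hole, both strips are pushed back, and the ring is upright and centred within 0.5 mm in y. Lowering by feel.

```bash
python3 -m jog '{"offset":[[0,0,1],[0,0,1],[0,0,1],[0,0,1],[0,0,1],[0,0,1],[0,0,1],[0,0,0],[0,0,0]],"turn":[[0,0,0],[0,0,0],[0,0,0],[0,0,0],[0,0,0],[0,0,0],[0,0,0],[0,0,0],[0,0,0]],"claw":[10,10,10,10,10,10,10,10,10]}' 50; python3 -c "from h import *; avg(4)"
python3 -m jog '{"offset":[[0,0,1],[0,0,1],[0,0,0],[0,0,0]],"turn":[[0,0,0],[0,0,0],[0,0,0],[0,0,0]],"claw":[10,10,10,10]}' 50; python3 -c "from h import *; avg(4)"
```

```text
time: 14.3
position: [0.5626, -0.2066, 0.3662]
ee_rot: [0.994, -0.113, -0.0, 0.0]
force: [-3.9, 1.8, -4.2]
width: 0.0144
t 14.50 stand x,y,z mm [  1.92  -1.24 366.28] yaw -12.97 F stand [-5.38  1.05 -3.37] w 0.0144
  mean F [-4.99  0.44 -4.43] sd [0.23 0.73 0.62]
time: 14.9
position: [0.5626, -0.2067, 0.3644]
ee_rot: [0.994, -0.113, -0.0, 0.0]
force: [-5.4, 1.9, -4.5]
width: 0.0145
t 15.10 stand x,y,z mm [  1.96  -1.25 364.4 ] yaw -12.97 F stand [-4.69 -0.42 -3.46] w 0.0145
  mean F [-4.73  0.49 -4.02] sd [0.16 0.6  0.36]
```

```bash
python3 -m jog '{"offset":[[0,0,1],[0,0,1],[0,0,0],[0,0,0]],"turn":[[0,0,0],[0,0,0],[0,0,0],[0,0,0]],"claw":[10,10,10,10]}' 50; python3 -c "from h import *; avg(4)"
```

```text
time: 15.5
position: [0.5627, -0.2066, 0.3625]
ee_rot: [0.994, -0.113, 0.0, 0.0]
force: [-3.5, 1.2, -2.5]
width: 0.0145
t 15.70 stand x,y,z mm [  1.99  -1.25 362.43] yaw -12.97 F stand [-5.54  0.91 -2.93] w 0.0145
  mean F [-5.04  0.68 -2.95] sd [0.56 0.48 0.4 ]
```

```bash
python3 -m jog '{"offset":[[0,0,0.5],[0,0,0.5],[0,0,0],[0,0,0]],"turn":[[0,0,0],[0,0,0],[0,0,0],[0,0,0]],"claw":[10,10,10,10]}' 50; python3 -c "from h import *; avg(6)"
python3 -m jog '{"offset":[[0,0,0.5],[0,0,0.5],[0,0,0],[0,0,0]],"turn":[[0,0,0],[0,0,0],[0,0,0],[0,0,0]],"claw":[10,10,10,10]}' 50; python3 -c "from h import *; avg(6)"
```

```text
time: 16.1
position: [0.5627, -0.2067, 0.3616]
ee_rot: [0.994, -0.113, 0.0, 0.0]
force: [-4.0, 1.9, -0.7]
width: 0.0144
t 16.40 stand x,y,z mm [  1.99  -1.27 361.55] yaw -12.97 F stand [-2.88  0.9   0.34] w 0.0148
  mean F [-4.32  0.7  -0.11] sd [0.68 0.24 0.81]
time: 16.8
position: [0.5627, -0.2066, 0.3605]
ee_rot: [0.994, -0.113, 0.0, 0.0]
force: [-3.4, 1.8, 0.4]
width: 0.0145
t 17.10 stand x,y,z mm [  2.    -1.23 360.47] yaw -12.97 F stand [-4.28  1.17  0.56] w 0.0145
  mean F [-4.23  1.07  0.56] sd [0.43 0.39 0.42]
```

```bash
python3 -m jog '{"offset":[[0,0,0.5],[0,0,0.3],[0,0,0],[-0.5,0,0],[-1,0,0],[-1,0,0],[-1,0,0],[-0.5,0,0],[0,0,0],[0,0,0]],"turn":[[0,0,0],[0,0,0],[0,0,0],[0,0,0],[0,0,0],[0,0,0],[0,0,0],[0,0,0],[0,0,0],[0,0,0]],"claw":[10,10,10,10,10,10,10,10,10,10]}' 50; python3 -c "from h import *; avg(6)"
python3 -m jog '{"offset":[[-0.5,0,0],[-0.3,0,0],[0,0,0],[0,0,0]],"turn":[[0,0,0],[0,0,0],[0,0,0],[0,0,0]],"claw":[10,10,10,10]}' 50; python3 -c "from h import *; avg(6)"
```

```text
time: 18.1
position: [0.5587, -0.2058, 0.3597]
ee_rot: [0.994, -0.113, 0.0, 0.0]
force: [0.5, 1.1, 0.4]
width: 0.0144
t 18.40 stand x,y,z mm [ -2.02  -1.3  359.66] yaw -12.97 F stand [-1.09  0.47  0.95] w 0.0147
  mean F [-0.88  0.39  0.96] sd [0.33 0.52 0.2 ]
time: 18.8
position: [0.558, -0.2056, 0.3596]
ee_rot: [0.994, -0.113, 0.0, 0.0]
force: [0.4, -0.2, 0.8]
width: 0.0143
t 19.10 stand x,y,z mm [ -2.83  -1.27 359.67] yaw -12.97 F stand [-0.62 -0.12  1.35] w 0.0146
  mean F [ 0.02 -0.21  1.11] sd [0.5  0.07 0.66]
```

Fx ≈ 0 (the tip now takes the keeper's push) and Fz ≈ +1 N, so the saddle carries the wheel. Relaxing the grip and opening gradually.

```bash
python3 -m jog '{"offset":[[0,0,0],[0,0,0],[0,0,0],[0,0,0],[0,0,0],[0,0,0],[0,0,0],[0,0,0],[0,0,0],[0,0,0],[0,0,0],[0,0,0]],"turn":[[0,0,0],[0,0,0],[0,0,0],[0,0,0],[0,0,0],[0,0,0],[0,0,0],[0,0,0],[0,0,0],[0,0,0],[0,0,0],[0,0,0]],"claw":[10,10,10,14,15,16,17,18,20,24,28,32]}' 20; python3 - <<'E'
from h import *
avg(4)
for n,bx in(("scene",(100,220,80,200)),):
    im,d,Xs=grab(n);cv2.imwrite('pics/c4.png',cv2.resize(im[bx[0]:bx[1],bx[2]:bx[3]],(600,600),interpolation=3))
P=wheelfit(Xs,im,(.56,-.206,.21));a=(P-O)@ex*1e3;b=(P-O)@ey*1e3;z=P[:,2]*1e3
k=np.abs(a-5)<6;A=np.c_[b,z-220,np.ones(len(b))][k];print(k.sum(),np.linalg.lstsq(A,a[k],rcond=None)[0],b.min(),b.max(),np.percentile(z,[1,99]))
E
```

```text
time: 20.3
position: [0.558, -0.2056, 0.3596]
ee_rot: [0.994, -0.113, -0.0, 0.0]
force: [0.6, 0.8, 0.0]
width: 0.032
t 20.50 stand x,y,z mm [ -2.83  -1.25 359.64] yaw -12.97 F stand [ 0.14  0.11 -1.18] w 0.0320
  mean F [ 0.01  0.09 -0.41] sd [0.09 0.39 0.5 ]
911 [-5.59050908e-03 -3.09485247e-03  3.54244139e+00] -96.64697031173802 95.16158941933398 [112.72596709 299.37475704]
```

View pics/c4.png

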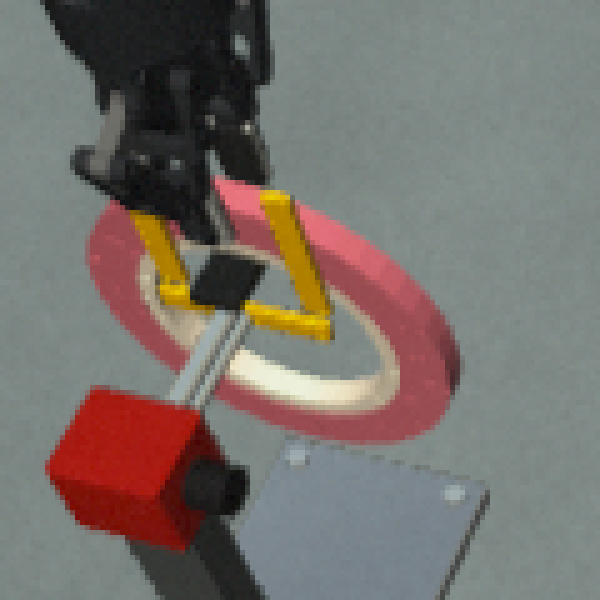

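The ring hangs on the saddle behind the tip, with the keeper pressing it and the fingers open and clear. Withdrawing straight up.

```bash
python3 -m jog '{"offset":[[0,0,-2],[0,0,-4],[0,0,-6],[0,0,-8],[0,0,-10],[0,0,-15],[0,0,-20],[0,0,-20],[0,0,-15],[0,0,-8],[0,0,0],[0,0,0],[0,0,0],[0,0,0],[0,0,0],[0,0,0]],"turn":[[0,0,0],[0,0,0],[0,0,0],[0,0,0],[0,0,0],[0,0,0],[0,0,0],[0,0,0],[0,0,0],[0,0,0],[0,0,0],[0,0,0],[0,0,0],[0,0,0],[0,0,0],[0,0,0]],"claw":[34,34,34,34,34,34,34,34,34,34,34,34,34,34,34,34]}' 20; python3 - <<'E'
from h import *
stat()
for i in range(2):
    im,d,Xs=grab("scene")
    P=wheelfit(Xs,im,(.56,-.206,.21));a=(P-O)@ex*1e3;b=(P-O)@ey*1e3;z=P[:,2]*1e3
    k=np.abs(a-5)<6;A=np.c_[b,z-220,np.ones(len(b))][k];print(k.sum(),np.linalg.lstsq(A,a[k],rcond=None)[0],b.min(),b.max(),np.percentile(z,[1,99]))
    if i==0: [read_camera("top") for _ in range(10)]
old=cv2.imread("pics/scene1.png");cv2.imwrite("pics/end.png",im)
print("diff block/disc/can",[float(cv2.absdiff(old,im)[r0:r1,c0:c1].mean()) for r0,r1,c0,c1 in((155,185,212,250),(185,210,212,238),(245,282,212,246))])
E
```

```text
time: 22.15
position: [0.5579, -0.2055, 0.4674]
ee_rot: [0.994, -0.113, -0.0, -0.0]
force: [0.1, 0.6, 0.8]
width: 0.034
t 22.15 stand x,y,z mm [ -2.92  -1.21 467.42] yaw -12.97 F stand [-0.04  0.58  0.83] w 0.0340
1025 [-5.83439093e-03 -3.17127998e-03  3.54073809e+00] -95.73248283439695 94.81836921009894 [113.63713313 299.9008387 ]
1022 [-5.64490357e-03 -2.68778938e-03  3.56812365e+00] -95.73274965244522 94.81930521618567 [113.30555041 299.74412085]
diff block/disc/can [2.854093567251462, 2.9492307692307693, 3.0914149443561207]
```

View pics/end.png

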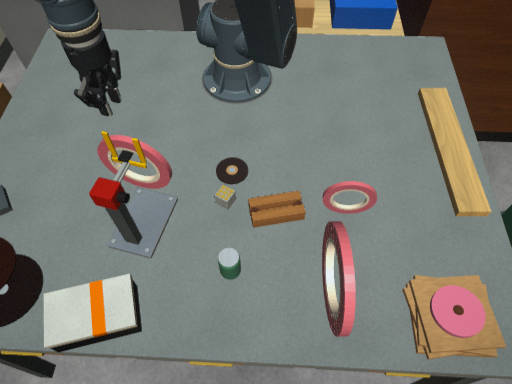

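The ring hangs on the hook at (135,162), the rack at (277,208) is empty, the bystanders have not moved and the gripper is well clear. Two measurements 0.5 s apart agree to a few tenths of a millimetre, so the wheel is still. Handing in.

```bash
python3 -c "
from h import *
print(ticket.hand_in())"
```

```text
the job is handed in; nothing more can be done
None
```

The grinding wheel is hanging on the J-hook. The job was handed in at about 23 s of the 70 s allowed, and hand-in gives no verdict.

- **What I did:** I pinched the middle-sized pink ring, the one in the rack, by the top of its rim with 50 N and carried it to the hook. I pushed the keeper back about 10 mm, with a keeper force of about 4.7 N. I then lowered the ring by feel until the saddle carried its weight, eased it forward onto the tip, opened the fingers gradually and withdrew straight up.
- **Last checks:** The wheel centre came out about 3 mm in front of the keeper's free plane (x ≈ -3 mm). The wheel is centred within 1 mm in y and upright within 0.4°. Two readings 0.5 s apart agreed to a few tenths of a millimetre, so it is hanging still. The block, the can and the dark disc have not moved, and the gripper is about 100 mm clear.
- **Small disagreements:**
  - While lowering, the vertical force began to rise a few millimetres before the saddle took the load. I put that down to friction on the keeper.
  - The scene camera put the wheel's back face about 1.5 mm from where the arm's own position did, which is within the camera's calibration.
  - The fingers read 14.5 mm across the 16 mm wheel.

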